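Stow two marble bars in the bench cupboard

ROBOT

A 6-joint arm with a two-finger parallel gripper is mounted at the origin on the work surface. World frame = base frame: x ahead of the robot, y to its left, z up, the work surface at z = 0. Lengths are in m, angles in rad, forces in N, time in s.
With the tool pointing down it reaches from about 0.4 to 0.825 m from the base axis. Payload 7 kg.
Tool frame: the origin (TCP) lies midway between the tips of the shut fingers; the grasp point (between the pads) lies 19 mm behind it; z points along the fingers, y is the line along which they close (so a half turn about z gives the same grasp; the last joint's range is limited). The gripper opens to 88 mm and grips with 3 to 60 N. Pads are 19 mm wide; open, the fingers measure 130 mm over their backs; the gripper's body (78 mm by 193 mm) begins 47 mm behind the grasp point.
Start: joints at [0.288, 0.359, 0.012, 0, -1.224, -0.288], TCP at [0.675, -0, 0.227] pointing down, gripper open.
Joint ranges: [-3.07, 3.07], [-1.43, 2.12], [-1.02, 1.25], [-3.03, 1.67], [-3.05, -0], [-3.03, 3.03]. Speed limits (rad/s): [2.39, 2.39, 3.01, 3.14, 3.14, 3.14].

INTERFACE

Orientations are given as [roll, pitch, yaw] about the fixed x, y, z axes, in that order (R = Rz(yaw) Ry(pitch) Rx(roll)).
In Python, from station import get_state, grab_frame, calibration, job_done, boxes_of, regions_of, spot_point gives the robot as it stands. The module is installed in compiled form; this text tells all that it offers.
- The arm moves only by the tool arm_command, never from a script. Its argument "commands" is a list of rows, each an object of numbers: "tx", "ty", "tz": the shift along the tool's x, y, z each as a share of 25 cm, from -1 to 1; "twist": the turn about the tool's z as a share of 180 degrees, from -1 to 1. A call has exactly 8 rows; each row is the pose to reach, as a shift and turn from the pose commanded when the call began, along the tool's axes at that moment, turning the shorter way round; what a row does not reach only later rows make up. A row lasts 1/12 s, in which the tool goes at most 41.7 mm and 7.16 degrees, less where a joint would pass 70% of its speed; a pose out of reach is approached as far as the arm can. A call with a number of a shift or a turn outside -1 to 1 is refused whole. A call with a gripper value outside its range is refused whole. "claw" is the opening, from 0 (shut) to 1 (fully open), set as the call begins (left out, the last holds). The fingers move at their own pace and stop on an object; "grip_force" is the grip in N (left out, the last holds). Time passes only in rows, so rows that repeat a pose let the fingers close, or fill a call up. It gives the time, the measured TCP pose, the force, the opening and the grip force at its end, in the units of the state.
- get_state(): the state, without advancing time (a new reading comes with each control period).
- grab_frame(name): name is "scene" or "side" or "wrist"; returns the picture (400x640x3 uint8, red, green, blue); there is no depth.
- calibration(name): a dict with "camera_matrix" (3x3 intrinsics, pixels), "k1" (the pictures are not rectified: a ray, as slopes to the right and down, at radius r is drawn at 1 + k1 r^2 times it, then the intrinsics apply), "extrinsics" (4x4, takes a point from camera to world coordinates). Camera axes: x right, y down, z forward; pixel columns grow to the right and rows downward; lengths in m; the calibration is good to about 2 mm. A picture is of the moment at which its call begins: read the wrist's pose just before it. calibration takes no time and is no camera call; for the wrist camera it gives the pose at the moment of the call.
- job_done(): hands the job in; it is judged then, once.
Trained networks look in the newest picture that a camera, given by its name, has taken for a name from the list of things; names that differ only in an ending like _2 or _b are one class to them, and where a whole thing is asked for, a point or a joint stands for the part that bears it (a point fixed in the world has none). Each returns a list of dicts, best first, with "score" (0 to 1); they miss things now and then, are a little off and sometimes report something else, mostly with a low value. They report only what shows in the picture. A call takes as long as a camera call. They do not tell look-alikes from the thing itself.
- boxes_of(query, camera): "rect" ([left, top, right, bottom] in pixels, round what is visible of it).
- regions_of(query, camera): "region" (400x640 bool, what is visible of it) and "rect" ([left, top, right, bottom] in pixels, round what is visible of it).
- spot_point(query, camera): "uv" ([column, row] in pixels: a listed point, or the origin of a listed thing).
The state is a dict: "t": time; "q": joint angles; "qd": joint speeds; "joint_efforts": joint torques, N m; "eef_pos": TCP position; "ee_rot": TCP orientation; "force": force on the tool from outside, world axes, zero at the start; "moment": the same for the moment, N m; "width": finger opening in m; "gripper_force": force on a finger pad.
Only numpy, scipy, OpenCV 4.12 (cv2) and the standard library are available. Lean on these libraries where they do the work, as an engineer would, in place of code of your own. Each camera call takes 0.05 s, during which the arm holds its last target. There are 200 camera calls.

TASK

Swing the little bench cupboard's door wide open (about a right angle or more) and leave it standing open. Then put the two marble bars away lying flat, the wide bar in the wide bay and the narrow bar in the narrow bay, each slid in until nothing of it sticks out past the cupboard's front. Leave the jar, the hammer and the box of stones where they are.

Things in the scene. Friction and masses are not known exactly. Their poses are not given: they have to be found in the camera images.
- cupboard: Fixed light-wood cupboard, 170 mm wide (y), 146 deep (x), 82 high, clear top panel 5 mm thick that starts 40 mm behind the front, side walls 15 mm. Origin: middle of its front edge on the bench top; x points into it, y left seen from the robot, z up. No floor board: things slide in on the bench. A partition 32 mm wide, 60 mm high, splits it into two bays 132 mm deep.
- door (a joint): Angle of the cupboard's upright door, rad: 0 shut, 1.57 square, stop at 2.1. It swings towards the robot about a vertical hinge on the cupboard's right (-y) front edge and stays where it is left. Dark wood panel 170 mm wide, 15 mm thick, from 4 to 80 mm above the bench, its inner face 1 mm in front of the cupboard.
- door_handle (a point): Middle of the handle, a level steel bar 70 mm long, 10 mm thick, along the door's width, 58 mm above the bench and 35 mm in front of the panel (30 mm clear gap behind it), on 8 mm posts 32 mm either side of its middle; 125 mm along the door from the hinge. Axes turn with the door: x at right angles to the panel, towards the inside; y from hinge to free edge; z up.
- door_hinge (a point): Point on the door's hinge axis at the handle's height (58 mm), in the cupboard's front plane, at its right front edge; axes as for the handle.
- bay_wide (a point): Middle of the mouth of the wide bay (left, by the door's free edge), 64 mm wide, on the bench top in the cupboard's front plane. x points into the bay, y left, z up.
- bay_narrow (a point): Middle of the mouth of the narrow bay (right, by the hinge), 44 mm wide, on the bench top in the cupboard's front plane. x points into the bay, y left, z up.
- bar_wide: The wide bar of white marble, loose: 120 mm long (its x), 48 mm wide (y), 46 mm high (z), about 0.71 kg. Origin: middle of its underside.
- bar_narrow: The narrow bar of white marble, loose: 120 mm long (its x), 30 mm wide (y), 46 mm high (z), about 0.45 kg. Origin: middle of its underside.
- jar: Bystander: glass jar, 70 mm across, 100 mm high. Origin: middle of its underside.
- hammer: Bystander: wooden-handled hammer lying flat, 260 mm long along its x, head at +x. Origin: under the middle of its length.
- stone_box: Bystander: open wooden box of pebbles, 130 x 170 mm, 70 mm high. Origin: middle of its underside.
Not all that is in view belongs to the job. What is shaped like the bar_narrow but pink or red is not meant.

How it is judged:
By the outcome, as a careful person would: the job done as asked, in the order asked, and still so for the second after the job is handed in, with the robot touching nothing.
It also fails if it takes over 72 s, if anything falls off the work surface, if the arm or the gripper's body presses on something with over 40 N, if the wrist force passes 120 N, or if a joint passes its speed limit or range.

## Working session

There is one attempt and no reset: what is moved stays moved. The work goes in short steps, Python scripts to look and compute and a tool call to move; the robot and the scene stay as the last step left them, time stands still between calls to the robot, and variables do not carry over. Pictures are saved under pics/ and viewed, at most 10 in all, crops included, and the job is handed in when it is done.

Besides the shell and the picture viewer there is one more tool, called by a JSON object that holds its "op" and its "data", one argument or row to a line. arm_command: Moves the arm, as the interface text tells. Shift numbers are shares of 25 cm and turn numbers shares of 180 degrees, none past 1 either way. Its arguments: {"type":"object","properties":{"commands":{"type":"array"},"claw":{"type":"number"},"grip_force":{"type":"number"}},"required":["commands"]}

```bash
mkdir -p pics
cat > h.py <<'E'
import numpy as np, cv2
from station import *
def ray(uv,c):
    K=np.array(c["camera_matrix"]);T=np.array(c["extrinsics"]);k=c["k1"]
    d=np.array([(uv[0]-K[0,2])/K[0,0],(uv[1]-K[1,2])/K[1,1]]);p=d.copy()
    for _ in range(20): p=d/(1+k*(p@p))
    return T[:3,3],T[:3,:3]@np.array([p[0],p[1],1])
def onz(uv,c,z):
    o,d=ray(uv,c);return o+d*(z-o[2])/d[2]
def proj(P,c):
    K=np.array(c["camera_matrix"]);T=np.array(c["extrinsics"]);q=T[:3,:3].T@(np.array(P)-T[:3,3]);p=q[:2]/q[2];p=p*(1+c["k1"]*(p@p))
    return np.array([K[0,0]*p[0]+K[0,2],K[1,1]*p[1]+K[1,2]])
def save(n,im): cv2.imwrite("pics/"+n+".png",im[:,:,::-1])
E
python3 - <<'E'
from h import *
np.set_printoptions(precision=3,suppress=True)
for n in ["scene","side"]:
    save(n+"0",grab_frame(n));c=calibration(n);print(n,c["extrinsics"])
    for q in ["bar_wide","bar_narrow","cupboard","jar","hammer","stone_box"]:
        print(q,[(np.round(b["rect"]),round(b["score"],2)) for b in boxes_of(q,n)[:3]])
    for q,z in [("door_handle",.058),("door_hinge",.058),("bay_wide",0),("bay_narrow",0),("bar_wide",0),("bar_narrow",0)]:
        print(q,[(np.round(b["uv"]),round(b["score"],2),onz(b["uv"],c,z)) for b in spot_point(q,n)[:3]])
print(get_state())
E
```

```text
scene [[ 0.008  0.624 -0.781  1.6  ]
 [ 1.    -0.015 -0.002 -0.019]
 [-0.013 -0.781 -0.624  0.917]
 [ 0.     0.     0.     1.   ]]
bar_wide [(array([382., 184., 408., 219.]), 0.95)]
bar_narrow [(array([476., 184., 494., 220.]), 0.9), (array([178., 167., 222., 215.]), 0.62), (array([399., 160., 435., 179.]), 0.6)]
cupboard [(array([264., 207., 334., 273.]), 0.74), (array([273., 208., 332., 223.]), 0.22)]
jar [(array([176., 216., 206., 258.]), 0.74)]
hammer [(array([179., 166., 222., 214.]), 0.59)]
stone_box [(array([394., 234., 468., 297.]), 0.79), (array([434., 179., 445., 214.]), 0.31)]
door_handle [(array([319., 209.]), 0.85, array([ 0.553, -0.042,  0.058])), (array([192., 249.]), 0.21, array([ 0.711, -0.382,  0.058]))]
door_hinge [(array([274., 216.]), 0.74, array([ 0.582, -0.17 ,  0.058]))]
bay_wide [(array([317., 240.]), 0.86, array([ 0.62 , -0.048,  0.   ]))]
bay_narrow [(array([288., 232.]), 0.7, array([ 0.584, -0.133,  0.   ]))]
bar_wide [(array([396., 210.]), 0.96, array([0.493, 0.195, 0.   ]))]
bar_narrow [(array([436., 201.]), 0.87, array([ 0.447,  0.329, -0.   ])), (array
[... 909 characters left out ...]
row []
bar_wide [(array([326., 249.]), 0.7, array([0.467, 0.187, 0.   ]))]
bar_narrow [(array([276., 309.]), 0.91, array([0.483, 0.467, 0.   ])), (array([370., 284.]), 0.89, array([0.296, 0.281, 0.   ])), (array([308., 278.]), 0.58, array([0.46 , 0.327, 0.   ]))]
{'t': 1.3, 'q': array([ 0.288,  0.359,  0.012,  0.   , -1.224, -0.288]), 'qd': array([-0.001, -0.001,  0.001,  0.001, -0.   ,  0.001]), 'joint_efforts': array([  0.001, -58.239,  29.33 ,   7.002,   0.012,  -0.   ]), 'eef_pos': array([ 0.675, -0.   ,  0.227]), 'ee_rot': array([ 3.142, -0.   , -1.571]), 'force': array([0.366, 0.263, 0.071]), 'moment': array([-0.006,  0.011, -0.033]), 'gripper_force': 0.0, 'width': 0.08717749071376127}
```

Run:
```python
import cv2
a=cv2.imread("pics/scene0.png")[150:310,160:510];cv2.imwrite("pics/c1.png",cv2.resize(a,(788,360),interpolation=cv2.INTER_CUBIC))
a=cv2.imread("pics/side0.png")[120:340,180:460];cv2.imwrite("pics/c2.png",cv2.resize(a,(763,600),interpolation=cv2.INTER_CUBIC))
```

```text
(no output)
```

View pics/c1.png

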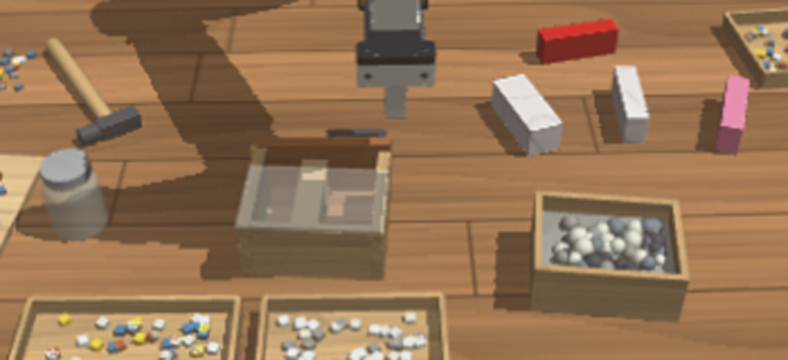

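View pics/c2.png

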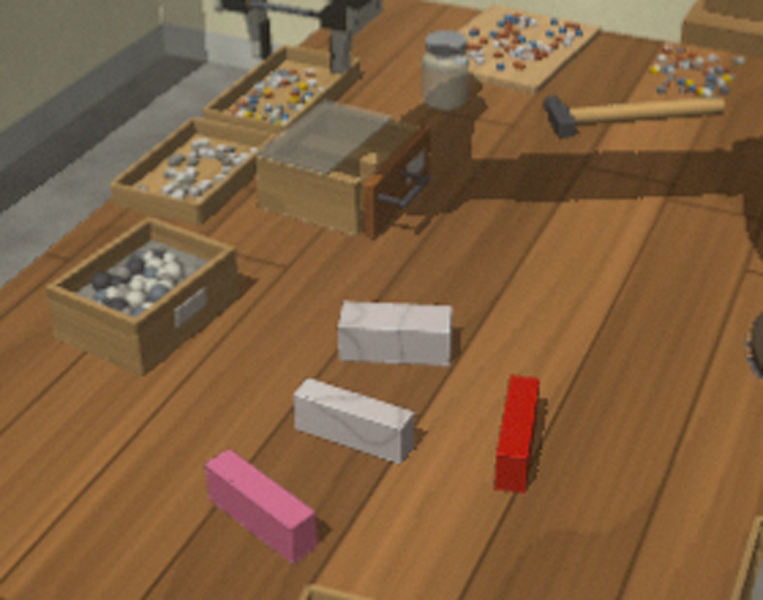

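Candidates in the scene picture: narrow bar is the white one at (436,201); red look-alike is at (418,176), pink one at (485,205). The wide bar is the white one at (396,210), and the crops confirm both. The cupboard is near (300,235) and its handle at (319,209). Next, the wrist view to refine the cupboard.

```bash
cat >> h.py <<'E'
PTS={"door_handle":(-.051,.040,.058),"door_hinge":(0,-.085,.058),"bay_wide":(0,.038,0),"bay_narrow":(0,-.048,0),"cupboard":(0,0,0)}
from scipy.optimize import least_squares
def fitcup(obs,x0=(.6,-.09,-.15)):
    def P(x,p):
        c,s=np.cos(x[2]),np.sin(x[2]);return np.array([x[0]+c*p[0]-s*p[1],x[1]+s*p[0]+c*p[1],p[2]])
    f=lambda x:np.concatenate([(proj(P(x,PTS[q]),c)-uv)*w for q,uv,c,w in obs])
    r=least_squares(f,x0,loss="soft_l1");return r.x,f(r.x).reshape(-1,2)
E
python3 - <<'E'
from h import *
np.set_printoptions(precision=3,suppress=True)
obs=[];lab=[]
for n in ["wrist","scene","side"]:
    c=calibration(n);im=grab_frame(n)
    if n=="wrist": save("w0",im);print(c["extrinsics"])
    for q in PTS:
        for b in spot_point(q,n)[:1]:
            if b["score"]>.5:
                obs.append((q,np.array(b["uv"]),c,1 if n!="wrist" else .5));lab.append((n,q,round(b["score"],2),np.round(b["uv"])))
x,r=fitcup(obs);print(x)
for l,e in zip(lab,r):print(l,e)
E
```

```text
[[-1.     0.    -0.001  0.675]
 [-0.     0.962  0.273 -0.073]
 [ 0.001  0.273 -0.962  0.384]
 [ 0.     0.     0.     1.   ]]
[ 0.601 -0.09  -0.087]
('wrist', 'door_handle', 0.69, array([459., 131.])) [-2.272  0.757]
('wrist', 'bay_wide', 0.67, array([386., 124.])) [ 1.019 -1.245]
('wrist', 'bay_narrow', 0.82, array([400.,  33.])) [0.014 0.738]
('wrist', 'cupboard', 0.62, array([392.,  87.])) [ 0.474 -1.25 ]
('scene', 'door_handle', 0.57, array([319., 209.])) [-0.782  0.355]
('scene', 'door_hinge', 0.73, array([272., 218.])) [1.074 1.394]
('scene', 'bay_wide', 0.65, array([315., 237.])) [ 0.587 -0.778]
('scene', 'bay_narrow', 0.9, array([286., 232.])) [0.543 2.595]
('scene', 'cupboard', 0.64, array([307., 236.])) [-3.675 -1.162]
('side', 'door_handle', 0.74, array([331., 187.])) [-0.428  2.714]
('side', 'door_hinge', 0.63, array([336., 170.])) [-1.131  0.622]
('side', 'bay_wide', 0.72, array([317., 200.])) [ 0.731 -0.384]
('side', 'bay_narrow', 0.87, array([329., 189.])) [1.359 0.246]
('side', 'cupboard', 0.63, array([324., 196.])) [-0.031 -1.18 ]
```

View pics/w0.png

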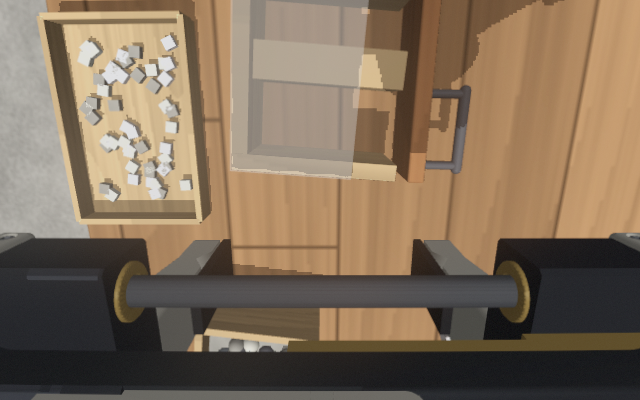

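The wrist view shows the handle from (466,90) to (458,170), the shut door from about (430,0) to (417,182), and the left wall's top front corner at (394,180).

Run:
```python
from h import *
np.set_printoptions(precision=4,suppress=True)
c=calibration("wrist")
for uv,z in [((466,91),.062),((458,169),.062),((396,165),.082),((394,181),.082),((437,3),.08),((424,182),.08)]: print(uv,onz(uv,c,z))
x=np.array([.601,-.09]);a=-.087
R=lambda a:np.array([[np.cos(a),-np.sin(a)],[np.sin(a),np.cos(a)]])
print("handle",x+R(a)@[-.051,.04],"wallcorner",x+R(a)@[0,.085],"doorend",x+R(a)@[-.016,.085])
```

```text
(466, 91) [ 0.5482 -0.0817  0.062 ]
(458, 169) [ 0.5481 -0.0125  0.062 ]
(396, 165) [ 0.6101 -0.0198  0.082 ]
(394, 181) [ 0.6111 -0.0056  0.082 ]
(437, 3) [ 0.5849 -0.1467  0.08  ]
(424, 182) [ 0.5841 -0.0043  0.08  ]
handle [ 0.5537 -0.0457] wallcorner [ 0.6084 -0.0053] doorend [ 0.5924 -0.0039]
```

{"op": "arm_command", "data": {
  "commands": [
    {"tx": 0.28, "ty": 0.5, "tz": 0},
    {"tx": 0.28, "ty": 0.5, "tz": 0},
    {"tx": 0.28, "ty": 0.5, "tz": 0},
    {"tx": 0.28, "ty": 0.5, "tz": 0},
    {"tx": 0.28, "ty": 0.5, "tz": 0},
    {"tx": 0.28, "ty": 0.5, "tz": 0},
    {"tx": 0.28, "ty": 0.5, "tz": 0},
    {"tx": 0.28, "ty": 0.5, "tz": 0}
  ],
  "claw": 0.23,
  "grip_force": 10
}}

```text
invalid input
```

Run:
```python
from h import *
np.set_printoptions(precision=4,suppress=True)
c=calibration("wrist");im=grab_frame("wrist");save("w1",im)
obs=[]
for q in PTS:
    for b in spot_point(q,"wrist")[:1]:
        print(q,b["score"],b["uv"],onz(b["uv"],c,PTS[q][2])); obs.append((q,np.array(b["uv"]),c,.5))
print(fitcup(obs));print(get_state()["eef_pos"],c["extrinsics"])
```

```text
door_handle 0.96 [457.3, 130.9] [ 0.5508 -0.047   0.058 ]
bay_wide 0.8 [385.0, 125.2] [ 0.6067 -0.0481  0.    ]
bay_narrow 0.96 [398.2, 35.0] [ 0.5977 -0.1369  0.    ]
cupboard 0.68 [391.8, 90.1] [ 0.6013 -0.084   0.    ]
(array([ 0.601 , -0.0874, -0.0392]), array([[-0.5103,  0.8278],
       [ 2.0265, -0.6512],
       [-0.7468,  0.7793],
       [ 0.2689, -1.7539]]))
[0.675  0.     0.2266] [[-1.      0.0002 -0.0012  0.675 ]
 [-0.0001  0.9621  0.2727 -0.0734]
 [ 0.0012  0.2727 -0.9621  0.3839]
 [ 0.      0.      0.      1.    ]]
```

View pics/w1.png

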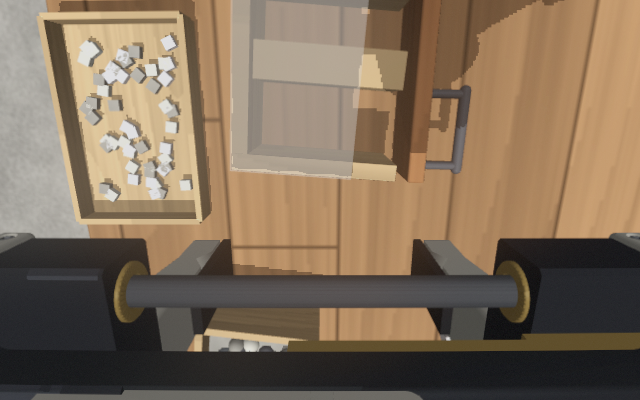

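The picture is unchanged because the move was refused. I'll add "twist" to each row.

{"op": "arm_command", "data": {
  "commands": [
    {"tx": 0.28, "ty": 0.5, "tz": 0, "twist": 0},
    {"tx": 0.28, "ty": 0.5, "tz": 0, "twist": 0},
    {"tx": 0.28, "ty": 0.5, "tz": 0, "twist": 0},
    {"tx": 0.28, "ty": 0.5, "tz": 0, "twist": 0},
    {"tx": 0.28, "ty": 0.5, "tz": 0, "twist": 0},
    {"tx": 0.28, "ty": 0.5, "tz": 0, "twist": 0},
    {"tx": 0.28, "ty": 0.5, "tz": 0, "twist": 0},
    {"tx": 0.28, "ty": 0.5, "tz": 0, "twist": 0}
  ],
  "claw": 0.23,
  "grip_force": 10
}}

```text
t: 3.17
eef_pos: [0.5507, -0.0697, 0.2265]
ee_rot: [-3.141, -0.0, -1.57]
force: [0.2, -0.2, 0.6]
width: 0.0398
gripper_force: 0.0
```

Run:
```python
from h import *
np.set_printoptions(precision=4,suppress=True)
c=calibration("wrist");im=grab_frame("wrist");save("w2",im)
obs=[]
for q in PTS:
    for b in spot_point(q,"wrist")[:1]:
        print(q,b["score"],b["uv"],onz(b["uv"],c,PTS[q][2])); obs.append((q,np.array(b["uv"]),c,.5))
print(fitcup(obs));print(get_state()["eef_pos"],get_state()["width"])
```

```text
door_handle 0.67 [324.9, 203.8] [ 0.547  -0.0474  0.058 ]
door_hinge 0.58 [267.2, 59.3] [ 0.5972 -0.1774  0.058 ]
cupboard 0.93 [275.3, 154.5] [ 0.6006 -0.0864  0.    ]
(array([ 0.5986, -0.0891, -0.0144]), array([[-0.6265, -0.4507],
       [-0.0315,  2.0677],
       [ 0.8381, -1.2335]]))
[ 0.5502 -0.0698  0.2262] 0.02132872887948992
```

View pics/w2.png

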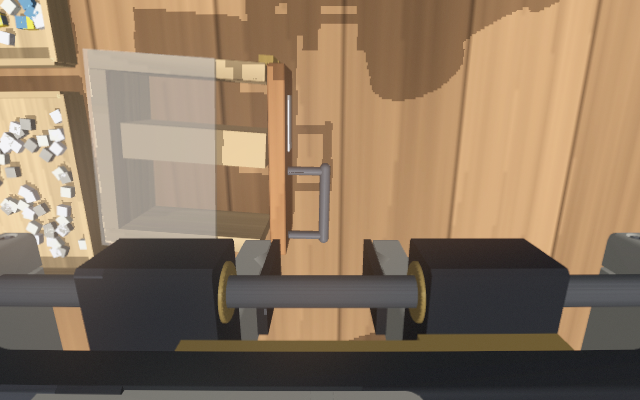

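Handle at (324,203), seen end on from (325,165) to (324,239), so the cupboard's yaw is about 0. I'll descend onto the handle.

{"op": "arm_command", "data": {
  "commands": [
    {"tx": -0.088, "ty": 0.012, "tz": 0.1, "twist": 0},
    {"tx": -0.088, "ty": 0.012, "tz": 0.25, "twist": 0},
    {"tx": -0.088, "ty": 0.012, "tz": 0.4, "twist": 0},
    {"tx": -0.088, "ty": 0.012, "tz": 0.5, "twist": 0},
    {"tx": -0.088, "ty": 0.012, "tz": 0.57, "twist": 0},
    {"tx": -0.088, "ty": 0.012, "tz": 0.6, "twist": 0},
    {"tx": -0.088, "ty": 0.012, "tz": 0.62, "twist": 0},
    {"tx": -0.088, "ty": 0.012, "tz": 0.64, "twist": 0}
  ]
}}

```text
t: 4.13
eef_pos: [0.5477, -0.0479, 0.0669]
ee_rot: [-3.141, -0.0, -1.57]
force: [0.6, -0.2, 0.5]
width: 0.02
gripper_force: 0.0
```

{"op": "arm_command", "data": {
  "commands": [
    {"tx": 0, "ty": 0, "tz": 0.02, "twist": 0},
    {"tx": 0, "ty": 0, "tz": 0.04, "twist": 0},
    {"tx": 0, "ty": 0, "tz": 0.06, "twist": 0},
    {"tx": 0, "ty": 0, "tz": 0.08, "twist": 0},
    {"tx": 0, "ty": 0, "tz": 0.1, "twist": 0},
    {"tx": 0, "ty": 0, "tz": 0.11, "twist": 0},
    {"tx": 0, "ty": 0, "tz": 0.11, "twist": 0},
    {"tx": 0, "ty": 0, "tz": 0.11, "twist": 0}
  ]
}}

```text
t: 4.8
eef_pos: [0.5469, -0.0481, 0.039]
ee_rot: [3.141, -0.0, -1.571]
force: [-0.2, -0.2, 0.2]
width: 0.02
gripper_force: 0.0
```

{"op": "arm_command", "data": {
  "commands": [
    {"tx": 0, "ty": 0, "tz": 0, "twist": 0},
    {"tx": 0, "ty": 0, "tz": 0, "twist": 0},
    {"tx": 0, "ty": 0, "tz": 0, "twist": 0},
    {"tx": 0, "ty": 0, "tz": 0, "twist": 0},
    {"tx": 0, "ty": 0, "tz": 0, "twist": 0},
    {"tx": 0, "ty": 0, "tz": 0, "twist": 0},
    {"tx": 0, "ty": 0, "tz": 0, "twist": 0},
    {"tx": 0, "ty": 0, "tz": 0, "twist": 0}
  ],
  "claw": 0,
  "grip_force": 12
}}

```text
t: 5.47
eef_pos: [0.5473, -0.048, 0.0393]
ee_rot: [-3.141, -0.0, -1.571]
force: [-0.1, -1.5, 1.1]
width: 0.0097
gripper_force: 12.0
```

{"op": "arm_command", "data": {
  "commands": [
    {"tx": 0.018, "ty": 0.04, "tz": 0, "twist": -0.026},
    {"tx": 0.04, "ty": 0.078, "tz": 0, "twist": -0.052},
    {"tx": 0.064, "ty": 0.115, "tz": 0, "twist": -0.078},
    {"tx": 0.091, "ty": 0.149, "tz": 0, "twist": -0.103},
    {"tx": 0.121, "ty": 0.181, "tz": 0, "twist": -0.129},
    {"tx": 0.154, "ty": 0.21, "tz": 0, "twist": -0.155},
    {"tx": 0.189, "ty": 0.237, "tz": 0, "twist": -0.181},
    {"tx": 0.225, "ty": 0.261, "tz": 0, "twist": -0.207}
  ]
}}

```text
t: 6.13
eef_pos: [0.4811, -0.1044, 0.0393]
ee_rot: [-3.141, 0.0, -0.916]
force: [0.0, 0.9, 3.4]
width: 0.0099
gripper_force: 12.0
```

{"op": "arm_command", "data": {
  "commands": [
    {"tx": 0.018, "ty": 0.04, "tz": 0, "twist": -0.026},
    {"tx": 0.04, "ty": 0.078, "tz": 0, "twist": -0.052},
    {"tx": 0.064, "ty": 0.115, "tz": 0, "twist": -0.078},
    {"tx": 0.091, "ty": 0.149, "tz": 0, "twist": -0.103},
    {"tx": 0.121, "ty": 0.181, "tz": 0, "twist": -0.129},
    {"tx": 0.154, "ty": 0.21, "tz": 0, "twist": -0.155},
    {"tx": 0.189, "ty": 0.237, "tz": 0, "twist": -0.181},
    {"tx": 0.225, "ty": 0.261, "tz": 0, "twist": -0.207}
  ]
}}

```text
t: 6.8
eef_pos: [0.463, -0.189, 0.0393]
ee_rot: [3.141, 0.001, -0.266]
force: [-1.3, 1.3, 5.3]
width: 0.0095
gripper_force: 12.0
```

{"op": "arm_command", "data": {
  "commands": [
    {"tx": 0.018, "ty": 0.04, "tz": 0, "twist": -0.026},
    {"tx": 0.04, "ty": 0.078, "tz": 0, "twist": -0.052},
    {"tx": 0.064, "ty": 0.115, "tz": 0, "twist": -0.078},
    {"tx": 0.091, "ty": 0.149, "tz": 0, "twist": -0.103},
    {"tx": 0.121, "ty": 0.181, "tz": 0, "twist": -0.129},
    {"tx": 0.154, "ty": 0.21, "tz": 0, "twist": -0.155},
    {"tx": 0.189, "ty": 0.237, "tz": 0, "twist": -0.181},
    {"tx": 0.225, "ty": 0.261, "tz": 0, "twist": -0.207}
  ]
}}

```text
t: 7.47
eef_pos: [0.4999, -0.2672, 0.0393]
ee_rot: [-3.141, 0.001, 0.384]
force: [-1.8, 0.3, 5.1]
width: 0.0095
gripper_force: 12.0
```

{"op": "arm_command", "data": {
  "commands": [
    {"tx": 0, "ty": 0, "tz": 0, "twist": 0},
    {"tx": 0, "ty": 0, "tz": 0, "twist": 0},
    {"tx": 0, "ty": 0, "tz": 0, "twist": 0},
    {"tx": 0, "ty": 0, "tz": 0, "twist": 0},
    {"tx": 0, "ty": 0, "tz": 0, "twist": 0},
    {"tx": 0, "ty": 0, "tz": -0.02, "twist": 0},
    {"tx": 0, "ty": 0, "tz": -0.05, "twist": 0},
    {"tx": 0, "ty": 0, "tz": -0.1, "twist": 0}
  ],
  "claw": 0.23
}}

```text
t: 8.13
eef_pos: [0.5, -0.2661, 0.064]
ee_rot: [-3.141, 0.001, 0.38]
force: [1.5, -0.6, 0.1]
width: 0.0202
gripper_force: 0.0
```

{"op": "arm_command", "data": {
  "commands": [
    {"tx": 0, "ty": 0, "tz": -0.16, "twist": 0},
    {"tx": 0, "ty": 0, "tz": -0.3, "twist": 0},
    {"tx": 0.04, "ty": -0.12, "tz": -0.4, "twist": 0.02},
    {"tx": 0.08, "ty": -0.26, "tz": -0.5, "twist": 0.04},
    {"tx": 0.12, "ty": -0.4, "tz": -0.58, "twist": 0.06},
    {"tx": 0.16, "ty": -0.55, "tz": -0.65, "twist": 0.08},
    {"tx": 0.2, "ty": -0.7, "tz": -0.7, "twist": 0.1},
    {"tx": 0.24, "ty": -0.85, "tz": -0.74, "twist": 0.121}
  ],
  "claw": 1
}}

```text
t: 8.8
eef_pos: [0.4773, -0.046, 0.2514]
ee_rot: [-3.141, -0.003, -0.004]
force: [1.2, 0.5, -0.1]
width: 0.0677
gripper_force: 0.0
```

{"op": "arm_command", "data": {
  "commands": [
    {"tx": 0, "ty": -0.15, "tz": 0, "twist": 0},
    {"tx": 0, "ty": -0.3, "tz": 0, "twist": 0},
    {"tx": -0.03, "ty": -0.45, "tz": 0, "twist": 0},
    {"tx": -0.06, "ty": -0.6, "tz": 0, "twist": 0},
    {"tx": -0.1, "ty": -0.75, "tz": 0, "twist": 0},
    {"tx": -0.15, "ty": -0.88, "tz": 0, "twist": 0},
    {"tx": -0.2, "ty": -1, "tz": 0, "twist": 0},
    {"tx": -0.2, "ty": -1, "tz": 0, "twist": 0}
  ]
}}

```text
t: 9.47
eef_pos: [0.4261, 0.2065, 0.2499]
ee_rot: [-3.14, -0.001, 0.004]
force: [0.4, -0.2, 0.4]
width: 0.0877
gripper_force: 0.0
```

```bash
cat > bars.py <<'E'
from h import *
np.set_printoptions(precision=4,suppress=True)
import sys
cam,n=sys.argv[1:3]
c=calibration(cam);im=grab_frame(cam);save(n,im);s=get_state();print(s["eef_pos"],s["ee_rot"],s["q"])
for q in ["bar_wide","bar_narrow"]:
    for b in regions_of(q,cam)[:3]:
        m=b["region"];ys,xs=np.nonzero(m)
        P=np.array([onz(p,c,.046)[:2] for p in zip(xs[::3],ys[::3])])*1000
        r=cv2.minAreaRect(P.astype(np.float32));print(q,round(b["score"],2),b["rect"],r,im[m].mean(0))
    for b in spot_point(q,cam)[:3]: print("  spot",b["score"],b["uv"],onz(b["uv"],c,0))
E
python3 bars.py wrist w3
```

```text
[0.4266 0.2047 0.2498] [-3.1406 -0.0008  0.0041] [ 0.8648  0.003  -0.3785 -0.0001 -1.188   0.7102]
bar_wide 0.89 [301.6, 66.9, 381.2, 191.9] ((470.5829162597656, 185.817138671875), (120.53443145751953, 48.85910415649414), 18.583358764648438) [216.2466 214.7672 215.2511]
  spot 0.92 [342.4, 130.1] [0.467  0.1832 0.    ]
bar_narrow 0.79 [180.1, 90.4, 228.2, 205.7] ((450.87188720703125, 327.12689208984375), (41.50863265991211, 119.49483489990234), 87.68704223632812) [186.9809 183.8534 183.4761]
bar_narrow 0.75 [34.0, 59.1, 106.7, 181.1] ((477.2564697265625, 459.95440673828125), (54.956390380859375, 124.29627227783203), 70.20855712890625) [166.251  126.0947 143.6352]
bar_narrow 0.6 [229.0, 248.1, 309.5, 275.6] ((318.58135986328125, 264.0173645019531), (32.17206954956055, 83.85806274414062), 12.417152404785156) [130.7283  55.5865  44.0333]
  spot 0.75 [256.2, 267.3] [0.2955 0.2891 0.    ]
  spot 0.65 [81.6, 118.6] [0.4794 0.4791 0.    ]
  spot 0.63 [208.8, 145.0] [0.4497 0.3364 0.    ]
```

View pics/w3.png

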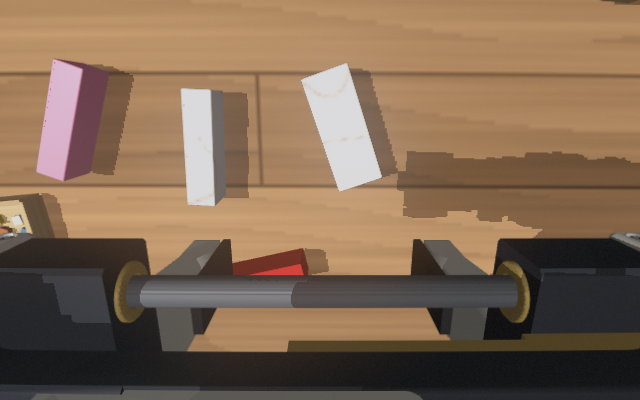

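The wrist view shows the wide bar at (342,128), the narrow white bar at (203,147), pink at (75,120) and red at (270,262). Grasping the wide bar.

{"op": "arm_command", "data": {
  "commands": [
    {"tx": 0.1, "ty": 0.04, "tz": 0.1, "twist": -0.035},
    {"tx": 0.176, "ty": 0.076, "tz": 0.25, "twist": -0.07},
    {"tx": 0.176, "ty": 0.076, "tz": 0.4, "twist": -0.102},
    {"tx": 0.176, "ty": 0.076, "tz": 0.54, "twist": -0.102},
    {"tx": 0.176, "ty": 0.076, "tz": 0.68, "twist": -0.102},
    {"tx": 0.176, "ty": 0.076, "tz": 0.8, "twist": -0.102},
    {"tx": 0.176, "ty": 0.076, "tz": 0.87, "twist": -0.102},
    {"tx": 0.176, "ty": 0.076, "tz": 0.911, "twist": -0.102}
  ]
}}

```text
t: 10.38
eef_pos: [0.4708, 0.181, 0.0186]
ee_rot: [3.14, 0.004, 0.318]
force: [-0.9, -0.5, 1.0]
width: 0.088
gripper_force: 0.0
```

{"op": "arm_command", "data": {
  "commands": [
    {"tx": 0, "ty": 0, "tz": 0, "twist": 0},
    {"tx": 0, "ty": 0, "tz": 0, "twist": 0},
    {"tx": 0, "ty": 0, "tz": 0, "twist": 0},
    {"tx": 0, "ty": 0, "tz": 0, "twist": 0},
    {"tx": 0, "ty": 0, "tz": 0, "twist": 0},
    {"tx": 0, "ty": 0, "tz": 0, "twist": 0},
    {"tx": 0, "ty": 0, "tz": 0, "twist": 0},
    {"tx": 0, "ty": 0, "tz": 0, "twist": 0}
  ],
  "claw": 0,
  "grip_force": 40
}}

```text
t: 11.05
eef_pos: [0.4722, 0.1843, 0.0219]
ee_rot: [-3.141, -0.002, 0.321]
force: [-2.1, 1.2, 6.1]
width: 0.0477
gripper_force: 40.0
```

{"op": "arm_command", "data": {
  "commands": [
    {"tx": 0, "ty": 0, "tz": -0.1, "twist": 0},
    {"tx": -0.02, "ty": 0.1, "tz": -0.16, "twist": 0},
    {"tx": -0.05, "ty": 0.24, "tz": -0.16, "twist": 0.015},
    {"tx": -0.08, "ty": 0.39, "tz": -0.16, "twist": 0.035},
    {"tx": -0.11, "ty": 0.54, "tz": -0.16, "twist": 0.055},
    {"tx": -0.14, "ty": 0.69, "tz": -0.16, "twist": 0.075},
    {"tx": -0.17, "ty": 0.83, "tz": -0.16, "twist": 0.095},
    {"tx": -0.19, "ty": 0.923, "tz": -0.16, "twist": 0.1025}
  ]
}}

```text
t: 11.72
eef_pos: [0.4972, -0.0535, 0.0601]
ee_rot: [3.141, 0.003, -0.007]
force: [1.1, 0.2, -8.1]
width: 0.0475
gripper_force: 40.0
```

Run:
```python
from h import *
np.set_printoptions(precision=4,suppress=True)
c=calibration("wrist");im=grab_frame("wrist");save("w4",im);s=get_state();print(s["eef_pos"],s["ee_rot"])
```

```text
[ 0.4972 -0.0557  0.0599] [ 3.1402  0.0041 -0.0076]
```

View pics/w4.png

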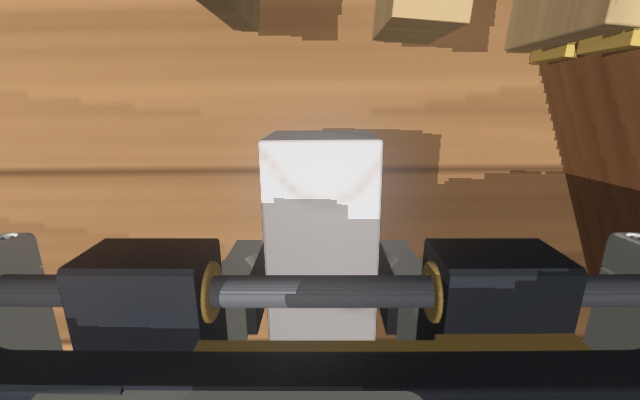

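The bar is held level, its front at (260–382,138). The wide bay's foot corners are at about (258,30) and (375,39), the partition's top front corners at (393,14) and (472,24), and the open door is at right.

Run:
```python
from h import *
np.set_printoptions(precision=4,suppress=True)
c=calibration("wrist")
for uv,z in [((258,30),0),((375,39),0),((463,41),0),((392,14),.06),((473,22),.06),((507,51),0),((261,141),.084),((382,141),.084)]: print(uv,onz(uv,c,z))
im=cv2.imread("pics/w4.png")[0:160,180:560];cv2.imwrite("pics/c5.png",cv2.resize(im,None,fx=2.1,fy=2.1,interpolation=cv2.INTER_CUBIC))
```

```text
(258, 30) [ 0.6089 -0.0207  0.    ]
(375, 39) [ 0.6038 -0.0868  0.    ]
(463, 41) [ 0.6025 -0.1369  0.    ]
(392, 14) [ 0.6042 -0.0847  0.06  ]
(473, 22) [ 0.6012 -0.1178  0.06  ]
(507, 51) [ 0.5972 -0.1629  0.    ]
(261, 141) [ 0.5565 -0.0332  0.084 ]
(382, 141) [ 0.5561 -0.0785  0.084 ]
```

View pics/c5.png

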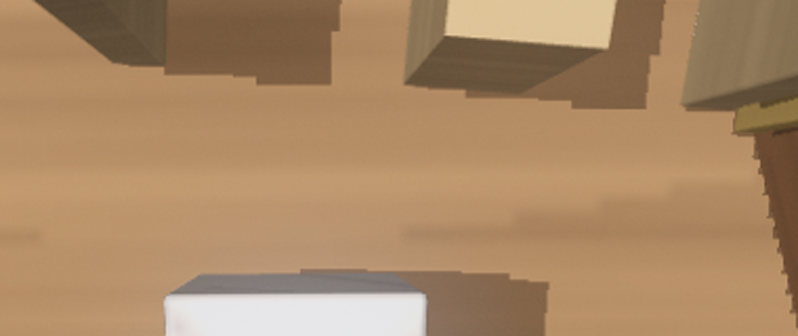

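{"op": "arm_command", "data": {
  "commands": [
    {"tx": 0.0, "ty": -0.016, "tz": 0.05, "twist": 0.014},
    {"tx": 0.04, "ty": -0.016, "tz": 0.1, "twist": 0.014},
    {"tx": 0.08, "ty": -0.016, "tz": 0.13, "twist": 0.014},
    {"tx": 0.13, "ty": -0.016, "tz": 0.142, "twist": 0.014},
    {"tx": 0.18, "ty": -0.016, "tz": 0.142, "twist": 0.014},
    {"tx": 0.23, "ty": -0.016, "tz": 0.142, "twist": 0.014},
    {"tx": 0.28, "ty": -0.016, "tz": 0.142, "twist": 0.014},
    {"tx": 0.312, "ty": -0.016, "tz": 0.142, "twist": 0.014}
  ]
}}

```text
t: 12.43
eef_pos: [0.5781, -0.0465, 0.0247]
ee_rot: [3.141, 0.001, -0.045]
force: [0.3, -0.3, -7.4]
width: 0.0477
gripper_force: 40.0
```

{"op": "arm_command", "data": {
  "commands": [
    {"tx": 0, "ty": 0, "tz": 0, "twist": 0},
    {"tx": 0, "ty": 0, "tz": 0, "twist": 0},
    {"tx": 0, "ty": 0, "tz": 0, "twist": 0},
    {"tx": 0, "ty": 0, "tz": 0.004, "twist": 0},
    {"tx": 0, "ty": 0, "tz": 0.006, "twist": 0},
    {"tx": 0, "ty": 0, "tz": 0.008, "twist": 0},
    {"tx": 0, "ty": 0, "tz": 0.008, "twist": 0},
    {"tx": 0, "ty": 0, "tz": 0.008, "twist": 0}
  ]
}}

```text
t: 13.1
eef_pos: [0.5771, -0.0466, 0.0237]
ee_rot: [-3.142, -0.0, -0.045]
force: [0.1, -0.2, -7.2]
width: 0.0477
gripper_force: 40.0
```

{"op": "arm_command", "data": {
  "commands": [
    {"tx": 0, "ty": 0.01, "tz": 0, "twist": 0},
    {"tx": 0, "ty": 0.02, "tz": 0, "twist": 0},
    {"tx": 0, "ty": 0.02, "tz": 0.002, "twist": 0},
    {"tx": 0, "ty": 0.02, "tz": 0.004, "twist": 0},
    {"tx": 0, "ty": 0.02, "tz": 0.006, "twist": 0},
    {"tx": 0, "ty": 0.02, "tz": 0.007, "twist": 0},
    {"tx": 0, "ty": 0.02, "tz": 0.007, "twist": 0},
    {"tx": 0, "ty": 0.02, "tz": 0.007, "twist": 0}
  ]
}}

```text
t: 13.77
eef_pos: [0.5769, -0.0518, 0.022]
ee_rot: [3.141, 0.0, -0.046]
force: [-1.9, -1.4, -4.5]
width: 0.0474
gripper_force: 40.0
```

{"op": "arm_command", "data": {
  "commands": [
    {"tx": 0, "ty": 0, "tz": 0, "twist": 0},
    {"tx": 0, "ty": 0, "tz": 0, "twist": 0},
    {"tx": 0, "ty": 0, "tz": 0, "twist": 0},
    {"tx": 0, "ty": 0, "tz": 0, "twist": 0},
    {"tx": 0, "ty": 0, "tz": -0.02, "twist": 0},
    {"tx": 0, "ty": 0, "tz": -0.1, "twist": 0},
    {"tx": 0, "ty": 0, "tz": -0.2, "twist": 0},
    {"tx": -0.1, "ty": 0, "tz": -0.2, "twist": 0}
  ],
  "claw": 0.7
}}

```text
t: 14.43
eef_pos: [0.5585, -0.05, 0.0767]
ee_rot: [-3.141, -0.009, -0.044]
force: [2.1, -0.3, 2.6]
width: 0.0612
gripper_force: 0.0
```

{"op": "arm_command", "data": {
  "commands": [
    {"tx": -0.1, "ty": 0, "tz": 0, "twist": 0},
    {"tx": -0.2, "ty": 0, "tz": 0, "twist": 0},
    {"tx": -0.28, "ty": 0, "tz": 0, "twist": 0},
    {"tx": -0.28, "ty": 0, "tz": 0.03, "twist": 0},
    {"tx": -0.28, "ty": 0, "tz": 0.08, "twist": 0},
    {"tx": -0.28, "ty": 0, "tz": 0.13, "twist": 0},
    {"tx": -0.28, "ty": 0, "tz": 0.165, "twist": 0},
    {"tx": -0.28, "ty": 0, "tz": 0.165, "twist": 0}
  ],
  "claw": 0
}}

```text
t: 15.1
eef_pos: [0.4814, -0.0475, 0.0293]
ee_rot: [3.141, 0.002, -0.046]
force: [-0.2, 0.0, 0.2]
width: 0.0135
gripper_force: 0.0
```

{"op": "arm_command", "data": {
  "commands": [
    {"tx": 0.03, "ty": 0, "tz": 0, "twist": 0},
    {"tx": 0.07, "ty": 0, "tz": 0, "twist": 0},
    {"tx": 0.11, "ty": 0, "tz": 0, "twist": 0},
    {"tx": 0.15, "ty": 0, "tz": 0, "twist": 0},
    {"tx": 0.19, "ty": 0, "tz": 0, "twist": 0},
    {"tx": 0.23, "ty": 0, "tz": 0, "twist": 0},
    {"tx": 0.26, "ty": 0, "tz": 0, "twist": 0},
    {"tx": 0.28, "ty": 0, "tz": 0, "twist": 0}
  ]
}}

```text
t: 15.77
eef_pos: [0.5517, -0.0511, 0.0306]
ee_rot: [3.141, 0.003, -0.046]
force: [-9.9, 1.5, 7.9]
width: 0.0002
gripper_force: 4.7
```

{"op": "arm_command", "data": {
  "commands": [
    {"tx": 0.03, "ty": 0, "tz": 0, "twist": 0},
    {"tx": 0.055, "ty": 0, "tz": 0, "twist": 0},
    {"tx": 0.08, "ty": 0, "tz": 0, "twist": 0},
    {"tx": 0.105, "ty": 0, "tz": 0, "twist": 0},
    {"tx": 0.13, "ty": 0, "tz": 0, "twist": 0},
    {"tx": 0.15, "ty": 0, "tz": 0, "twist": 0},
    {"tx": 0.165, "ty": 0, "tz": 0, "twist": 0},
    {"tx": 0.165, "ty": 0, "tz": 0, "twist": 0}
  ]
}}

```text
t: 16.43
eef_pos: [0.5934, -0.0529, 0.0305]
ee_rot: [3.141, 0.002, -0.046]
force: [-3.9, -1.1, 1.0]
width: 0.0004
gripper_force: 1.7
```

Run:
```python
from h import *
np.set_printoptions(precision=4,suppress=True)
c=calibration("wrist");im=grab_frame("wrist");save("w6",im);s=get_state();print(s["eef_pos"],s["force"])
im2=grab_frame("side");save("side6",im2)
a=cv2.resize(im,(480,300));b=cv2.resize(im2[140:230,250:370],(400,300),interpolation=cv2.INTER_CUBIC)[:, :320]
save("m6",np.hstack([a,b]))
```

```text
[ 0.5935 -0.0529  0.0305] [-2.0563 -1.829  -0.8988]
```

View pics/m6.png

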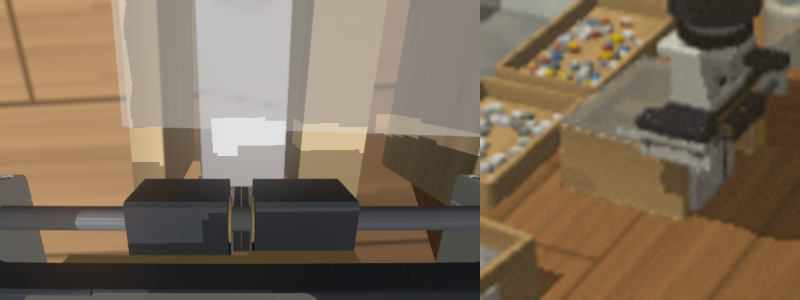

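The bar lies in the wide bay; its rear edge, near (320,247), is just at the fingers. I'll compare that with the wall's front edge.

Run:
```python
from h import *
np.set_printoptions(precision=4,suppress=True)
c=calibration("wrist");k=4/3
for n,uv,z in [("wall top front L",(133,161),.082),("wall top front R",(163,166),.082),("part L",(293,149),.06),("part R",(364,153),.06),("bar rear L",(200,183),.046),("bar rear R",(285,183),.046)]: print(n,onz((uv[0]*k,uv[1]*k),c,z))
im=cv2.imread("pics/w6.png")[140:290,150:520];cv2.imwrite("pics/c6.png",cv2.resize(im,None,fx=2.1,fy=2.1,interpolation=cv2.INTER_CUBIC))
```

```text
wall top front L [ 0.6345 -0.0089  0.082 ]
wall top front R [ 0.6317 -0.0213  0.082 ]
part L [ 0.6303 -0.0803  0.06  ]
part R [ 0.6265 -0.1163  0.06  ]
bar rear L [ 0.6083 -0.0296  0.046 ]
bar rear R [ 0.606  -0.0786  0.046 ]
```

View pics/c6.png

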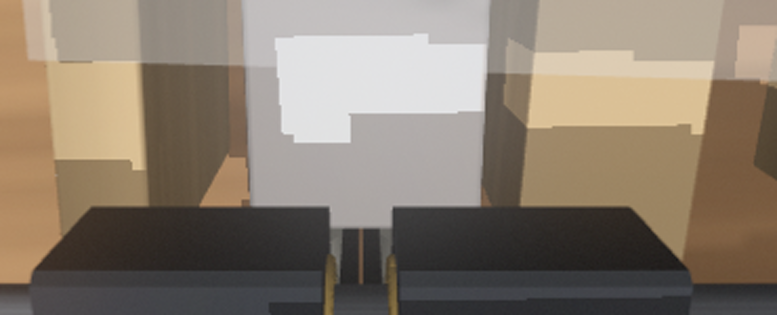

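{"op": "arm_command", "data": {
  "commands": [
    {"tx": 0.004, "ty": 0, "tz": 0, "twist": 0},
    {"tx": 0.008, "ty": 0, "tz": 0, "twist": 0},
    {"tx": 0.012, "ty": 0, "tz": 0, "twist": 0},
    {"tx": 0.016, "ty": 0, "tz": 0, "twist": 0},
    {"tx": 0.02, "ty": 0, "tz": 0, "twist": 0},
    {"tx": 0.023, "ty": 0, "tz": 0, "twist": 0},
    {"tx": 0.026, "ty": 0, "tz": 0, "twist": 0},
    {"tx": 0.026, "ty": 0, "tz": 0, "twist": 0}
  ]
}}

```text
t: 17.2
eef_pos: [0.5989, -0.0528, 0.0305]
ee_rot: [3.141, 0.002, -0.046]
force: [-5.9, -0.5, 1.4]
width: 0.0003
gripper_force: 2.7
```

{"op": "arm_command", "data": {
  "commands": [
    {"tx": 0.003, "ty": 0, "tz": 0, "twist": 0},
    {"tx": 0.006, "ty": 0, "tz": 0, "twist": 0},
    {"tx": 0.009, "ty": 0, "tz": 0, "twist": 0},
    {"tx": 0.012, "ty": 0, "tz": 0, "twist": 0},
    {"tx": 0.012, "ty": 0, "tz": 0, "twist": 0},
    {"tx": 0.012, "ty": 0, "tz": 0, "twist": 0},
    {"tx": 0.012, "ty": 0, "tz": 0, "twist": 0},
    {"tx": 0.012, "ty": 0, "tz": 0, "twist": 0}
  ]
}}

```text
t: 17.87
eef_pos: [0.6019, -0.0529, 0.0305]
ee_rot: [3.141, 0.002, -0.046]
force: [-4.6, -0.1, 1.3]
width: 0.0006
gripper_force: 2.6
```

{"op": "arm_command", "data": {
  "commands": [
    {"tx": -0.1, "ty": 0, "tz": 0, "twist": 0},
    {"tx": -0.22, "ty": 0, "tz": 0, "twist": 0},
    {"tx": -0.35, "ty": 0, "tz": -0.08, "twist": 0},
    {"tx": -0.45, "ty": -0.1, "tz": -0.2, "twist": 0},
    {"tx": -0.5, "ty": -0.23, "tz": -0.32, "twist": 0},
    {"tx": -0.5, "ty": -0.38, "tz": -0.44, "twist": 0},
    {"tx": -0.5, "ty": -0.52, "tz": -0.54, "twist": 0},
    {"tx": -0.5, "ty": -0.66, "tz": -0.6, "twist": 0}
  ],
  "claw": 0.8
}}

```text
t: 18.53
eef_pos: [0.4861, 0.1089, 0.1787]
ee_rot: [-3.138, -0.005, -0.045]
force: [2.1, 0.4, -1.0]
width: 0.0485
gripper_force: 0.0
```

{"op": "arm_command", "data": {
  "commands": [
    {"tx": -0.04, "ty": -0.12, "tz": -0.03, "twist": -0.014},
    {"tx": -0.09, "ty": -0.25, "tz": -0.06, "twist": -0.014},
    {"tx": -0.14, "ty": -0.39, "tz": -0.1, "twist": -0.014},
    {"tx": -0.19, "ty": -0.53, "tz": -0.1, "twist": -0.014},
    {"tx": -0.24, "ty": -0.66, "tz": -0.1, "twist": -0.014},
    {"tx": -0.3, "ty": -0.77, "tz": -0.1, "twist": -0.014},
    {"tx": -0.32, "ty": -0.79, "tz": -0.1, "twist": -0.014},
    {"tx": -0.32, "ty": -0.79, "tz": -0.1, "twist": -0.014}
  ]
}}

```text
t: 19.2
eef_pos: [0.4136, 0.3104, 0.2006]
ee_rot: [-3.14, -0.001, 0.002]
force: [0.6, -0.4, -0.9]
width: 0.0704
gripper_force: 0.0
```

Run:
```python
from h import *
np.set_printoptions(precision=4,suppress=True)
c=calibration("wrist");im=grab_frame("wrist");save("w7",im);s=get_state();print(s["eef_pos"],s["ee_rot"],s["q"])
for b in regions_of("bar_narrow","wrist")[:4]:
    m=b["region"];p=im[m].astype(float);print(round(b["score"],2),b["rect"],p.mean(0))
    for nm,mm in [("all",m),("bright",m&(im.min(2)>195))]:
        ys,xs=np.nonzero(mm)
        if len(xs)>200:
            P=np.array([onz(q,c,.046)[:2] for q in zip(xs[::3],ys[::3])])*1000
            print(" ",nm,len(xs),cv2.minAreaRect(P.astype(np.float32)))
g=im[60:240:12]
```

```text
[0.4139 0.3092 0.2005] [-3.1403 -0.001   0.0008] [ 1.022   0.1163 -0.3728  0.0001 -1.0801  0.5495]
0.84 [278.2, 70.4, 314.9, 210.2] [222.8415 221.0614 221.3947]
  all 4758 ((450.67657470703125, 333.357666015625), (31.24350929260254, 120.10173034667969), 87.61157989501953)
  bright 4447 ((451.10791015625, 333.74957275390625), (28.688304901123047, 118.4747085571289), 87.42261505126953)
0.83 [101.1, 34.6, 185.4, 183.9] [188.4866 147.3333 166.3341]
  all 7443 ((475.5872497558594, 465.72607421875), (46.694705963134766, 119.44815826416016), 69.94403076171875)
0.72 [288.0, 256.9, 395.3, 322.9] [159.884   59.9433  49.4173]
  all 1500 ((305.6685485839844, 290.6877746582031), (52.08777618408203, 112.19771575927734), 14.492051124572754)
```

White mask (mean 222) at (296,140), measuring 31×120 mm. That matches the narrow bar, so I'll grasp it.

{"op": "arm_command", "data": {
  "commands": [
    {"tx": 0.1, "ty": -0.07, "tz": 0.05, "twist": 0.013},
    {"tx": 0.148, "ty": -0.098, "tz": 0.17, "twist": 0.013},
    {"tx": 0.148, "ty": -0.098, "tz": 0.3, "twist": 0.013},
    {"tx": 0.148, "ty": -0.098, "tz": 0.43, "twist": 0.013},
    {"tx": 0.148, "ty": -0.098, "tz": 0.55, "twist": 0.013},
    {"tx": 0.148, "ty": -0.098, "tz": 0.64, "twist": 0.013},
    {"tx": 0.148, "ty": -0.098, "tz": 0.7, "twist": 0.013},
    {"tx": 0.148, "ty": -0.098, "tz": 0.712, "twist": 0.013}
  ]
}}

```text
t: 19.97
eef_pos: [0.4507, 0.3297, 0.0193]
ee_rot: [3.138, 0.002, -0.044]
force: [-0.0, 1.1, 0.5]
width: 0.07
gripper_force: 0.0
```

{"op": "arm_command", "data": {
  "commands": [
    {"tx": 0, "ty": 0, "tz": 0, "twist": 0},
    {"tx": 0, "ty": 0, "tz": 0, "twist": 0},
    {"tx": 0, "ty": 0, "tz": 0, "twist": 0},
    {"tx": 0, "ty": 0, "tz": 0, "twist": 0},
    {"tx": 0, "ty": 0, "tz": 0, "twist": 0},
    {"tx": 0, "ty": 0, "tz": 0, "twist": 0},
    {"tx": 0, "ty": 0, "tz": 0, "twist": 0},
    {"tx": 0, "ty": 0, "tz": 0, "twist": 0}
  ],
  "claw": 0
}}

```text
t: 20.63
eef_pos: [0.4513, 0.3329, 0.0227]
ee_rot: [-3.14, -0.001, -0.042]
force: [-1.0, 0.9, 4.5]
width: 0.03
gripper_force: 40.0
```

{"op": "arm_command", "data": {
  "commands": [
    {"tx": 0, "ty": 0, "tz": -0.04, "twist": 0},
    {"tx": 0, "ty": 0, "tz": -0.1, "twist": 0},
    {"tx": 0, "ty": 0, "tz": -0.17, "twist": 0},
    {"tx": 0, "ty": 0.05, "tz": -0.24, "twist": 0},
    {"tx": 0, "ty": 0.15, "tz": -0.3, "twist": 0},
    {"tx": 0, "ty": 0.3, "tz": -0.32, "twist": 0},
    {"tx": 0, "ty": 0.45, "tz": -0.32, "twist": 0},
    {"tx": 0, "ty": 0.6, "tz": -0.32, "twist": 0}
  ]
}}

```text
t: 21.3
eef_pos: [0.4435, 0.1806, 0.1024]
ee_rot: [3.141, 0.001, -0.042]
force: [0.0, -0.6, -4.6]
width: 0.0295
gripper_force: 40.0
```

{"op": "arm_command", "data": {
  "commands": [
    {"tx": 0.02, "ty": 0.12, "tz": 0, "twist": 0},
    {"tx": 0.05, "ty": 0.25, "tz": 0, "twist": 0},
    {"tx": 0.08, "ty": 0.39, "tz": 0, "twist": 0},
    {"tx": 0.11, "ty": 0.53, "tz": 0, "twist": 0},
    {"tx": 0.14, "ty": 0.67, "tz": 0, "twist": 0},
    {"tx": 0.18, "ty": 0.81, "tz": 0, "twist": 0},
    {"tx": 0.224, "ty": 0.95, "tz": 0, "twist": 0},
    {"tx": 0.224, "ty": 0.95, "tz": 0, "twist": 0}
  ]
}}

```text
t: 21.97
eef_pos: [0.4902, -0.0622, 0.1019]
ee_rot: [3.14, 0.002, -0.047]
force: [1.7, 1.1, -5.2]
width: 0.0294
gripper_force: 40.0
```

{"op": "arm_command", "data": {
  "commands": [
    {"tx": 0, "ty": 0.08, "tz": 0.02, "twist": 0},
    {"tx": 0.013, "ty": 0.16, "tz": 0.05, "twist": 0},
    {"tx": 0.013, "ty": 0.24, "tz": 0.09, "twist": 0},
    {"tx": 0.013, "ty": 0.31, "tz": 0.13, "twist": 0},
    {"tx": 0.013, "ty": 0.31, "tz": 0.16, "twist": 0},
    {"tx": 0.013, "ty": 0.31, "tz": 0.16, "twist": 0},
    {"tx": 0.013, "ty": 0.31, "tz": 0.16, "twist": 0},
    {"tx": 0.013, "ty": 0.31, "tz": 0.16, "twist": 0}
  ]
}}

```text
t: 22.63
eef_pos: [0.4906, -0.1344, 0.0625]
ee_rot: [3.142, -0.0, -0.042]
force: [-0.2, -0.2, -5.6]
width: 0.0297
gripper_force: 40.0
```

Run:
```python
from h import *
np.set_printoptions(precision=4,suppress=True)
c=calibration("wrist");im=grab_frame("wrist");save("w8",im);s=get_state();print(s["eef_pos"],s["ee_rot"])
for q in ["bay_narrow","bay_wide","cupboard"]:
    for b in spot_point(q,"wrist")[:1]: print(q,b["score"],b["uv"],onz(b["uv"],c,0))
for n in ["scene","side"]:
    grab_frame(n)
    for q in ["bay_narrow","cupboard"]:
        for b in spot_point(q,n)[:1]: print(n,q,b["score"],onz(b["uv"],calibration(n),0))
```

```text
[ 0.4908 -0.1343  0.0627] [-3.1415 -0.0006 -0.0415]
cupboard 0.84 [236.1, 35.2] [ 0.6021 -0.09    0.    ]
scene cupboard 0.91 [ 0.6085 -0.0933  0.    ]
side bay_narrow 0.74 [ 0.6003 -0.1254  0.    ]
side cupboard 0.61 [ 0.6078 -0.0778  0.    ]
```

{"op": "arm_command", "data": {
  "commands": [
    {"tx": 0.0, "ty": 0, "tz": 0.05, "twist": 0.003},
    {"tx": 0.04, "ty": 0, "tz": 0.1, "twist": 0.003},
    {"tx": 0.08, "ty": 0, "tz": 0.14, "twist": 0.003},
    {"tx": 0.13, "ty": 0, "tz": 0.152, "twist": 0.003},
    {"tx": 0.18, "ty": 0, "tz": 0.152, "twist": 0.003},
    {"tx": 0.23, "ty": 0, "tz": 0.152, "twist": 0.003},
    {"tx": 0.28, "ty": 0, "tz": 0.152, "twist": 0.003},
    {"tx": 0.305, "ty": 0, "tz": 0.152, "twist": 0.003}
  ]
}}

```text
t: 23.8
eef_pos: [0.569, -0.1382, 0.0244]
ee_rot: [3.141, -0.001, -0.051]
force: [0.6, -1.1, -4.4]
width: 0.0297
gripper_force: 40.0
```

{"op": "arm_command", "data": {
  "commands": [
    {"tx": 0, "ty": 0, "tz": 0, "twist": 0},
    {"tx": 0, "ty": 0, "tz": 0, "twist": 0},
    {"tx": 0, "ty": 0, "tz": 0.002, "twist": 0},
    {"tx": 0, "ty": 0, "tz": 0.004, "twist": 0},
    {"tx": 0, "ty": 0, "tz": 0.006, "twist": 0},
    {"tx": 0, "ty": 0, "tz": 0.008, "twist": 0},
    {"tx": 0, "ty": 0, "tz": 0.008, "twist": 0},
    {"tx": 0, "ty": 0, "tz": 0.008, "twist": 0}
  ]
}}

```text
t: 24.47
eef_pos: [0.5661, -0.1381, 0.0227]
ee_rot: [3.142, 0.0, -0.052]
force: [-5.4, 1.6, 5.5]
width: 0.0296
gripper_force: 40.0
```

{"op": "arm_command", "data": {
  "commands": [
    {"tx": 0, "ty": 0, "tz": 0, "twist": 0},
    {"tx": 0, "ty": 0, "tz": 0, "twist": 0},
    {"tx": 0, "ty": 0, "tz": 0, "twist": 0},
    {"tx": 0, "ty": 0, "tz": 0, "twist": 0},
    {"tx": 0, "ty": 0, "tz": -0.03, "twist": 0},
    {"tx": 0, "ty": 0, "tz": -0.1, "twist": 0},
    {"tx": 0, "ty": 0, "tz": -0.18, "twist": 0},
    {"tx": -0.06, "ty": 0, "tz": -0.2, "twist": 0}
  ],
  "claw": 0.45
}}

```text
t: 25.13
eef_pos: [0.5557, -0.1375, 0.0754]
ee_rot: [3.141, -0.006, -0.05]
force: [1.5, -0.2, -0.0]
width: 0.0394
gripper_force: 0.0
```

{"op": "arm_command", "data": {
  "commands": [
    {"tx": -0.1, "ty": 0, "tz": 0, "twist": 0},
    {"tx": -0.2, "ty": 0, "tz": 0, "twist": 0},
    {"tx": -0.29, "ty": 0, "tz": 0, "twist": 0},
    {"tx": -0.29, "ty": 0, "tz": 0.04, "twist": 0},
    {"tx": -0.29, "ty": 0, "tz": 0.09, "twist": 0},
    {"tx": -0.29, "ty": 0, "tz": 0.14, "twist": 0},
    {"tx": -0.29, "ty": 0, "tz": 0.168, "twist": 0},
    {"tx": -0.29, "ty": 0, "tz": 0.168, "twist": 0}
  ],
  "claw": 0
}}

```text
t: 25.8
eef_pos: [0.4786, -0.1336, 0.0292]
ee_rot: [3.141, 0.002, -0.052]
force: [-0.0, -0.2, -0.3]
width: 0.0007
gripper_force: 0.0
```

Run:
```python
from h import *
np.set_printoptions(precision=4,suppress=True)
c=calibration("wrist");im=grab_frame("wrist");save("w9",im);s=get_state();print(s["eef_pos"],s["ee_rot"],s["width"])
for b in regions_of("bar_narrow","wrist")[:2]:
    m=b["region"];ys,xs=np.nonzero(m)
    P=np.array([onz(q,c,.046)[:2] for q in zip(xs[::3],ys[::3])])*1000
    print(b["score"],b["rect"],cv2.minAreaRect(P.astype(np.float32)))
```

```text
[ 0.4791 -0.1336  0.0299] [ 3.1413  0.0012 -0.0518] 0.0004537497395586302
0.58 [279.3, 1.9, 364.2, 215.2] ((546.559326171875, -136.73086547851562), (30.285974502563477, 80.4825210571289), 86.81031036376953)
```

{"op": "arm_command", "data": {
  "commands": [
    {"tx": -0.06, "ty": 0, "tz": -0.06, "twist": 0.035},
    {"tx": -0.1, "ty": 0, "tz": -0.06, "twist": 0.07},
    {"tx": -0.1, "ty": 0, "tz": -0.06, "twist": 0.105},
    {"tx": -0.1, "ty": 0, "tz": -0.06, "twist": 0.14},
    {"tx": -0.1, "ty": 0, "tz": -0.06, "twist": 0.175},
    {"tx": -0.1, "ty": 0, "tz": -0.06, "twist": 0.21},
    {"tx": -0.1, "ty": 0, "tz": -0.06, "twist": 0.245},
    {"tx": -0.1, "ty": 0, "tz": -0.06, "twist": 0.25}
  ]
}}

```text
t: 26.57
eef_pos: [0.455, -0.1322, 0.0459]
ee_rot: [-3.141, -0.001, -0.842]
force: [-0.4, -0.1, 0.0]
width: 0.0005
gripper_force: 0.0
```

{"op": "arm_command", "data": {
  "commands": [
    {"tx": 0, "ty": 0, "tz": 0, "twist": 0.035},
    {"tx": 0, "ty": 0, "tz": 0, "twist": 0.07},
    {"tx": 0, "ty": 0, "tz": 0, "twist": 0.105},
    {"tx": 0, "ty": 0, "tz": 0, "twist": 0.14},
    {"tx": 0, "ty": 0, "tz": 0.02, "twist": 0.175},
    {"tx": 0, "ty": 0, "tz": 0.04, "twist": 0.21},
    {"tx": 0, "ty": 0, "tz": 0.06, "twist": 0.245},
    {"tx": 0, "ty": 0, "tz": 0.06, "twist": 0.25}
  ]
}}

```text
t: 27.23
eef_pos: [0.4541, -0.1323, 0.0298]
ee_rot: [3.141, -0.0, -1.625]
force: [0.2, 0.4, -0.5]
width: 0.0005
gripper_force: 0.0
```

{"op": "arm_command", "data": {
  "commands": [
    {"tx": 0, "ty": -0.06, "tz": 0, "twist": 0},
    {"tx": 0, "ty": -0.11, "tz": 0, "twist": 0},
    {"tx": 0, "ty": -0.16, "tz": 0, "twist": 0},
    {"tx": 0, "ty": -0.2, "tz": 0, "twist": 0},
    {"tx": 0, "ty": -0.24, "tz": 0, "twist": 0},
    {"tx": 0, "ty": -0.28, "tz": 0, "twist": 0},
    {"tx": 0, "ty": -0.32, "tz": 0, "twist": 0},
    {"tx": 0, "ty": -0.36, "tz": 0, "twist": 0}
  ]
}}

```text
t: 27.9
eef_pos: [0.543, -0.1371, 0.0302]
ee_rot: [3.139, -0.0, -1.619]
force: [-5.5, -0.2, 3.6]
width: 0.0002
gripper_force: 2.8
```

{"op": "arm_command", "data": {
  "commands": [
    {"tx": 0, "ty": -0.02, "tz": 0, "twist": 0},
    {"tx": 0, "ty": -0.04, "tz": 0, "twist": 0},
    {"tx": 0, "ty": -0.06, "tz": 0, "twist": 0},
    {"tx": 0, "ty": -0.08, "tz": 0, "twist": 0},
    {"tx": 0, "ty": -0.1, "tz": 0, "twist": 0},
    {"tx": 0, "ty": -0.11, "tz": 0, "twist": 0},
    {"tx": 0, "ty": -0.11, "tz": 0, "twist": 0},
    {"tx": 0, "ty": -0.11, "tz": 0, "twist": 0}
  ]
}}

```text
t: 28.57
eef_pos: [0.5722, -0.1383, 0.0301]
ee_rot: [-3.141, 0.0, -1.622]
force: [-1.1, -0.4, -0.8]
width: 0.0003
gripper_force: 0.4
```

```bash
cat > chk.py <<'E'
from h import *
np.set_printoptions(precision=4,suppress=True)
c=calibration("wrist");im=grab_frame("wrist");save("wchk",im);s=get_state();print(s["eef_pos"],s["force"])
for q in ["bar_narrow","bar_wide"]:
  for b in regions_of(q,"wrist")[:2]:
    ys,xs=np.nonzero(b["region"])
    P=np.array([onz(p,c,.046)[:2] for p in zip(xs[::3],ys[::3])])
    print(q,b["score"],b["rect"],P.min(0),P.max(0))
for q in ["bay_narrow","cupboard"]:
    for b in spot_point(q,"wrist")[:1]: print(q,b["score"],onz(b["uv"],c,0))
E
python3 chk.py
```

```text
[ 0.5722 -0.1383  0.0301] [-0.6502 -0.0841 -1.0813]
bar_narrow 0.64 [127.1, 212.3, 295.1, 274.3] [ 0.5829 -0.1681] [ 0.657 -0.141]
```

{"op": "arm_command", "data": {
  "commands": [
    {"tx": 0, "ty": 0.08, "tz": 0, "twist": 0},
    {"tx": 0, "ty": 0.08, "tz": -0.1, "twist": 0},
    {"tx": -0.05, "ty": 0.08, "tz": -0.24, "twist": 0},
    {"tx": -0.12, "ty": 0.06, "tz": -0.38, "twist": 0},
    {"tx": -0.2, "ty": 0.04, "tz": -0.52, "twist": 0},
    {"tx": -0.3, "ty": 0, "tz": -0.64, "twist": 0},
    {"tx": -0.36, "ty": 0, "tz": -0.68, "twist": 0},
    {"tx": -0.36, "ty": 0, "tz": -0.68, "twist": 0}
  ]
}}

```text
t: 29.48
eef_pos: [0.5792, -0.0459, 0.2043]
ee_rot: [-3.134, 0.002, -1.62]
force: [-0.7, -0.3, 0.3]
width: 0.0002
gripper_force: 0.0
```

```bash
python3 chk.py
python3 - <<'E'
from h import *
np.set_printoptions(precision=4,suppress=True)
c=calibration("wrist");im=grab_frame("wrist")
# rectified orthographic strips at z=.046 : print white mask profile along x for both bars
for y in (-.139,-.130,-.053,-.065,-.045):
    print(y,[int(cv2.getRectSubPix(im.min(2),(3,3),tuple(map(float,proj((x,y,.046),c)))).mean()) for x in np.arange(.570,.630,.003)])
E
```

```text
[ 0.5776 -0.0469  0.202 ] [-0.6385  0.3369 -1.1246]
bar_narrow 0.63 [237.9, 60.4, 311.4, 93.4] [ 0.5862 -0.1559] [ 0.6469 -0.1238]
bar_wide 0.87 [242.3, 147.4, 291.5, 198.7] [ 0.6073 -0.0843] [ 0.6536 -0.0318]
cupboard 0.78 [ 0.5999 -0.0854  0.    ]
-0.139 [103, 108, 117, 118, 115, 106, 173, 227, 218, 225, 231, 231, 232, 232, 231, 232, 232, 232, 231, 232, 232]
-0.13 [107, 114, 117, 118, 115, 110, 143, 218, 225, 231, 231, 231, 232, 231, 231, 232, 232, 232, 232, 232, 232]
-0.053 [109, 111, 114, 114, 110, 107, 109, 108, 108, 109, 108, 86, 86, 102, 138, 230, 231, 231, 231, 231, 231]
-0.065 [108, 111, 115, 114, 110, 108, 109, 109, 109, 109, 89, 87, 88, 105, 152, 231, 231, 231, 231, 231, 231]
-0.045 [108, 110, 114, 114, 109, 107, 108, 108, 107, 108, 109, 85, 83, 99, 115, 227, 231, 231, 231, 231, 231]
```

Run:
```python
from h import *
c=calibration("wrist");im=grab_frame("wrist");h=cv2.cvtColor(im,cv2.COLOR_RGB2LAB)
for y,z in [(-.095,.06),(-.108,.06),(-.013,.082),(-.170,.082)]:
    print(y,z)
    for x in np.arange(.584,.622,.003):
        u=proj((x,y,z),c);p=cv2.getRectSubPix(im,(3,3),tuple(map(float,u))).reshape(-1,3).mean(0);print("  %.3f"%x,np.round(u).astype(int),p.astype(int),end="")
    print()
```

```text
-0.095 0.06
  0.584 [308 136] [186 147 110]  0.587 [304 136] [184 147 110]  0.590 [300 136] [184 147 110]  0.593 [297 136] [183 146 111]  0.596 [293 137] [182 145 111]  0.599 [290 137] [117  99  82]  0.602 [286 137] [152 131 107]  0.605 [282 137] [227 201 161]  0.608 [279 137] [227 201 160]  0.611 [275 138] [227 201 161]  0.614 [272 138] [227 201 161]  0.617 [268 138] [227 202 161]  0.620 [264 138] [227 202 161]
-0.108 0.06
  0.584 [307 120] [186 148 111]  0.587 [303 120] [185 148 111]  0.590 [299 120] [185 148 112]  0.593 [296 120] [183 146 112]  0.596 [292 121] [145 117  94]  0.599 [288 121] [114  98  83]  0.602 [285 121] [199 176 142]  0.605 [281 121] [227 202 161]  0.608 [277 121] [227 202 161]  0.611 [274 122] [227 202 161]  0.614 [270 122] [227 202 162]  0.617 [266 122] [227 201 161]  0.620 [263 122] [227 201 161]
-0.013 0.082
  0.584 [313 238] [173 136  98]  0.587 [309 238] [179 142 105]  0.590 [306 238] [128 102  78]  0.593 [302 239] [100  80  64]  0.596 [299 239] [94 76 61]  0.599 [295 239] [88 71 59]  0.602 [291 239] [81 66 56]  0.605 [288 239] [77 64 56]  0.608 [284 239] [73 63 56]  0.611 [281 240] [76 66 58]  0.614 [277 240] [71 62 56]  0.617 [273 240] [65 57 53]  0.620 [270 240] [65 57 53]
-0.17 0.082
  0.584 [300  33] [79 62 50]  0.587 [296  33] [81 64 52]  0.590 [292  33] [125 104  69]  0.593 [287  34] [152 128  81]  0.596 [283  34] [140 119  85]  0.599 [279  34] [167 144 112]  0.602 [275  34] [167 144 111]  0.605 [271  34] [166 143 112]  0.608 [266  35] [166 143 111]  0.611 [262  35] [166 143 111]  0.614 [258  35] [166 143 111]  0.617 [254  35] [165 142 111]  0.620 [250  36] [165 142 110]
```

The wide bar's rear sits about 7 mm inside the front. The narrow bar still sticks out about 12 mm, so I'll push it 19 mm further.

{"op": "arm_command", "data": {
  "commands": [
    {"tx": 0.12, "ty": 0.08, "tz": 0, "twist": 0},
    {"tx": 0.24, "ty": 0.08, "tz": 0.05, "twist": 0},
    {"tx": 0.36, "ty": 0.08, "tz": 0.16, "twist": 0},
    {"tx": 0.36, "ty": 0.08, "tz": 0.3, "twist": 0},
    {"tx": 0.36, "ty": 0.08, "tz": 0.44, "twist": 0},
    {"tx": 0.36, "ty": 0.08, "tz": 0.58, "twist": 0},
    {"tx": 0.36, "ty": 0.08, "tz": 0.66, "twist": 0},
    {"tx": 0.36, "ty": 0.08, "tz": 0.68, "twist": 0}
  ]
}}

```text
t: 30.5
eef_pos: [0.5483, -0.1381, 0.0256]
ee_rot: [3.134, -0.001, -1.624]
force: [-0.7, 0.9, 0.1]
width: 0.001
gripper_force: 0.0
```

{"op": "arm_command", "data": {
  "commands": [
    {"tx": 0, "ty": -0.03, "tz": 0, "twist": 0},
    {"tx": 0, "ty": -0.06, "tz": 0, "twist": 0},
    {"tx": 0, "ty": -0.08, "tz": 0, "twist": 0},
    {"tx": 0, "ty": -0.1, "tz": 0, "twist": 0},
    {"tx": 0, "ty": -0.12, "tz": 0, "twist": 0},
    {"tx": 0, "ty": -0.14, "tz": 0, "twist": 0},
    {"tx": 0, "ty": -0.156, "tz": 0, "twist": 0},
    {"tx": 0, "ty": -0.156, "tz": 0, "twist": 0}
  ]
}}

```text
t: 31.17
eef_pos: [0.5916, -0.1394, 0.0312]
ee_rot: [-3.14, 0.0, -1.623]
force: [-2.5, 0.1, 1.8]
width: 0.0001
gripper_force: 1.0
```

{"op": "arm_command", "data": {
  "commands": [
    {"tx": 0, "ty": 0.08, "tz": 0, "twist": 0},
    {"tx": 0, "ty": 0.15, "tz": -0.1, "twist": 0},
    {"tx": -0.05, "ty": 0.15, "tz": -0.24, "twist": 0},
    {"tx": -0.12, "ty": 0.13, "tz": -0.38, "twist": 0},
    {"tx": -0.2, "ty": 0.1, "tz": -0.52, "twist": 0},
    {"tx": -0.3, "ty": 0.08, "tz": -0.64, "twist": 0},
    {"tx": -0.36, "ty": 0.08, "tz": -0.68, "twist": 0},
    {"tx": -0.36, "ty": 0.08, "tz": -0.68, "twist": 0}
  ]
}}

```text
t: 31.83
eef_pos: [0.5787, -0.0457, 0.2052]
ee_rot: [-3.132, 0.002, -1.62]
force: [0.3, -0.9, -0.1]
width: 0.0004
gripper_force: 0.0
```

Run:
```python
from h import *
c=calibration("wrist");im=grab_frame("wrist")
f=lambda x,y,z:int(cv2.getRectSubPix(im.min(2),(3,3),tuple(map(float,proj((x,y,z),c)))).mean())
for y,z in [(-.139,.046),(-.130,.046),(-.147,.046),(-.053,.046),(-.108,.06)]:
    print(y,[(round(x*1e3),f(x,y,z)) for x in np.arange(.588,.624,.003)])
cs=calibration("scene");grab_frame("scene")
for q,z in [("door_handle",.058),("jar",0),("hammer",0),("stone_box",0)]: print(q,[(b["score"],b["uv"],onz(b["uv"],cs,z)) for b in spot_point(q,"scene")[:1]])
```

```text
-0.139 [(588, 108), (591, 108), (594, 95), (597, 82), (600, 84), (603, 94), (606, 110), (609, 226), (612, 217), (615, 221), (618, 230), (621, 232), (624, 232)]
-0.13 [(588, 108), (591, 109), (594, 102), (597, 82), (600, 84), (603, 91), (606, 103), (609, 207), (612, 222), (615, 230), (618, 232), (621, 232), (624, 232)]
-0.147 [(588, 109), (591, 109), (594, 108), (597, 108), (600, 98), (603, 97), (606, 117), (609, 231), (612, 231), (615, 223), (618, 223), (621, 230), (624, 232)]
-0.053 [(588, 111), (591, 111), (594, 110), (597, 110), (600, 105), (603, 89), (606, 88), (609, 104), (612, 139), (615, 232), (618, 232), (621, 232), (624, 232)]
-0.108 [(588, 109), (591, 109), (594, 109), (597, 82), (600, 83), (603, 159), (606, 160), (609, 161), (612, 161), (615, 161), (618, 161), (621, 161), (624, 162)]
door_handle [(0.93, [243.9, 196.4], array([ 0.48535185, -0.27085664,  0.058     ]))]
jar [(0.67, [245.1, 198.0], array([ 4.18617477e-01, -2.82857511e-01,  1.11022302e-16]))]
hammer [(0.83, [196.2, 191.3], array([ 0.37807983, -0.45220761,  0.        ]))]
stone_box [(0.59, [425.6, 270.5], array([0.74817171, 0.24376014, 0.        ]))]
```

```bash
python3 -c "
from station import *
print(job_done())"
```

```text
the job is handed in; nothing more can be done
None
```

The job is handed in at about 32 s on the clock: the door stands open at about 110°, and both bars lie flat in their own bays, each about 7 mm inside the front by the wrist camera; the arm was not sent near the jar, hammer or stone box.

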